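# Load, scan and feed a batch of tube blanks on the cutting-bench slide

## Task

Put every steel tube blank lying on the bench into the feed slide's nests, one in each, lying lengthwise along the row; then take the green scanner from its rest, aim it square at the middle of the striped code on the sloped job plate from about 8 cm away and hold it steady for two seconds, to book the batch in. After that crank the handwheel until the carriage's yellow pointer stands at the red mark on the scale, and finish with the scanner back on its rest, all blanks still in their nests, and the other things on the bench left alone.

Things in the scene. Friction and masses are not known exactly. Their poses are not given: they have to be found in the camera images.
- slide: fixed green slide bed, 35 mm high; origin on its underside; spans x -65..45, y -190..245 mm. y axis = direction of travel, x axis points away from the robot. Grey gearbox (80 x 80 mm, top 80 mm up) at x 0, y 200 mm; there also the vertical axis of the black handwheel (110 mm diameter, top 95 mm above the bench). White scale, ticks every 5 mm, along the near (-x) edge
- carriage (a joint): travel of the aluminium carriage along the bed's +y (towards the handwheel), m, 0 to 0.06; it moves only by the handwheel screw: 6 mm per turn
- handwheel (a joint): angle of the handwheel, rad, 0 to 62.8; grows when turned CLOCKWISE seen from above, which moves the carriage towards the handwheel. Light to turn (about 1.5 N at the crank grip), stays where it is left
- crank (a point): red upright crank grip on the handwheel, 20 mm diameter, 44 mm tall (from 99 to 143 mm above the bench), 45 mm from the wheel axis; it spins freely on its own pin. This point lies on its axis, 123 mm above the bench
- pointer (a point): tip of the yellow pointer on the carriage's near (-x) side, over the scale
- mark: red mark on the scale, 12 mm across x, 3 mm across y, 5 mm high, axes parallel to the slide's; origin under its centre. The pointer is at the mark when both have the same y in the slide's frame. It does not move during a run
- nest0 (a point): first of four nests in a row along the slide's y on the carriage, pitch 58 mm. Each is an open pocket 54 mm along y by 43 mm along x, black floor 50 mm above the bench, walls 4 mm thick and only 5 mm high. The point is where the centre of a seated blank belongs, 15 mm above the floor. All empty at the start
- nest1 (a point): second nest, as nest0
- nest2 (a point): third nest, as nest0
- nest3 (a point): fourth nest, nearest the handwheel, as nest0
- blank0: steel square-tube blank, 30 x 30 mm and 44 mm long, 140 g; origin at its centre, its x axis runs along its length. Two to four blanks are present; None if absent
- blank1: steel square-tube blank, 30 x 30 mm and 44 mm long, 140 g; origin at its centre, its x axis runs along its length. Two to four blanks are present; None if absent
- blank2: steel square-tube blank, 30 x 30 mm and 44 mm long, 140 g; origin at its centre, its x axis runs along its length. Two to four blanks are present; None if absent
- blank3: steel square-tube blank, 30 x 30 mm and 44 mm long, 140 g; origin at its centre, its x axis runs along its length. Two to four blanks are present; None if absent
- scanner: green bar-shaped code scanner lying level on its rest, 130 x 34 x 30 mm with a black head at its front (+x) end, 220 g; origin in the middle of its underside (about its balance point), x axis along the bar to the head. Sides are free for gripping within 30 mm of the middle
- lens (a point): centre of the scanner's red window, 72 mm ahead of and 6 mm above its origin. The point's x axis is the line of sight: ahead and 45 degrees down when the scanner is level
- rest: fixed grey rest of the scanner; origin under its centre on the bench. Scanner's support 40 mm above the bench, 100 x 22 mm; four prongs at x +-45 mm, y +-23.5 mm (inner gap 43 mm) stand 12 mm above the support. Scanner lies with its origin 40 mm above the rest's origin, its x axis along the rest's x axis
- code (a point): centre of the white and black striped code label (50 x 70 mm) on the fixed sloped job plate, 75 mm above the bench. The point's z axis is the outward normal, 45 degrees up, towards the robot's side (the jobplate's -x)
- hammer: loose hammer, not part of the job
- brush: loose brush, not part of the job
- wrench: loose wrench, not part of the job
- magnet: loose red magnet block 50 x 35 x 18 mm, not part of the job
- disc: loose black grinding disc 116 mm, not part of the job
- can: loose yellow can 56 x 120 mm, not part of the job
There are look-alikes about, which are no part of the job. Of the things shaped like the rest, the grey one is meant.

How it is judged:
On the way, in this order (a step that is already met when the one before it is completed fails the run):
1. every blank is in a nest ((distance between blank0 and nest0 below 0.012 m or distance between blank0 and nest1 below 0.012 m or distance between blank0 and nest2 below 0.012 m or distance between blank0 and nest3 below 0.012 m) and angle between the x axis of each of blank0, blank1, blank2, blank3 and the y axis of slide, either way round below 0.2 rad and (distance between blank1 and nest0 below 0.012 m or distance between blank1 and nest1 below 0.012 m or distance between blank1 and nest2 below 0.012 m or distance between blank1 and nest3 below 0.012 m) and (distance between blank2 and nest0 below 0.012 m or distance between blank2 and nest1 below 0.012 m or distance between blank2 and nest2 below 0.012 m or distance between blank2 and nest3 below 0.012 m) and (distance between blank3 and nest0 below 0.012 m or distance between blank3 and nest1 below 0.012 m or distance between blank3 and nest2 below 0.012 m or distance between blank3 and nest3 below 0.012 m)), for 0.2 s.
2. the scanner is held aimed at the middle of the code (x of code in the frame of lens between 0.045 and 0.13 m and y of code in the frame of lens between -0.014 and 0.014 m and z of code in the frame of lens between -0.014 and 0.014 m and angle between the x axis of lens and the z axis of code, either way round below 0.4 rad and linear speed of scanner below 0.02 m/s), for 1 s.
3. the pointer stands at the red mark (y of pointer in the frame of mark between -0.0025 and 0.0025 m), for 0.2 s.
At the end, for the whole second after the job is handed in: Every blank present lies in a nest (centre within 12 mm of the nest's point, lengthwise along the row within 0.2 rad), the pointer is within 2.5 mm of the red mark along the scale, the scanner lies on its rest between the prongs (within 20 mm along, 10 mm across, level within 0.12 rad, at rest) (all of step 1 and all of step 3 and velocity of joint carriage between -0.002 and 0.002 m/s and x of scanner in the frame of rest between -0.02 and 0.02 m and y of scanner in the frame of rest between -0.01 and 0.01 m and z of scanner in the frame of rest between 0.035 and 0.045 m and angle between scanner's own z axis and vertical below 0.12 rad and angle between the x axis of scanner and the x axis of rest, either way round below 0.25 rad and linear speed of scanner below 0.01 m/s); the robot touches nothing.
It fails at once if a bystander is moved more than 40 mm (distance of any of hammer, brush, wrench, magnet, disc, can from where it was at the start of the episode above 0.04 m).
Of blank0, blank1, blank2, blank3 only 2 to 4 are there at a start; the rules pass over those that are not, and their reading is None.
At some moment in a run one of blank0, blank1, blank2, blank3 may be knocked a few centimetres aside while the robot is not near it.
It also fails if it takes over 210 s, if anything falls off the work surface, if the arm or the gripper's body presses on something with over 40 N, if the wrist force passes 120 N, or if a joint passes its speed limit or range.

## Robot

A 7-joint arm with a two-finger parallel gripper is mounted at the origin on the work surface. World frame = base frame: x ahead of the robot, y to its left, z up, the work surface at z = 0. Lengths are in m, angles in rad, forces in N, time in s.
With the tool pointing down it reaches from about 0.4 to 0.75 m from the base axis. Payload 19.5 kg.
Tool frame: the origin (TCP) lies midway between the tips of the shut fingers; the grasp point (between the pads) lies 19 mm behind it; z points along the fingers, y is the line along which they close (so a half turn about z gives the same grasp; the last joint's range is limited). The gripper opens to 85 mm and grips with 20 to 120 N. Pads are 22 mm wide; open, the fingers measure 114 mm over their backs; the gripper's body (76 mm by 85 mm) begins 54 mm behind the grasp point. The pads swing forward as they close: fully open they stand 13 mm farther back than shut.
Start: joints at [-1.334, 0.707, -0.028, 1.485, 0.022, 0.951, -0.075], TCP at [0.158, 0.553, 0.231] pointing down, gripper open.
Joint ranges: [-2.71, 2.71], [-0.32, 2.16], [-1.57, 1.52], [0, 2.45], [-1.46, 4.6], [0, 2.02], [-2.83, 2.83]. Speed limits (rad/s): [1.89, 1.89, 2.57, 2.57, 3.01, 3.01, 3.01].

## Interface

Orientations are given as a unit quaternion [x, y, z, w].
In Python, from workcell import ctrl, vision gives the robot as it stands. The module is installed in compiled form; this text tells all that it offers.
- The arm moves only by the tool step_arm, never from a script. Its argument "rows" is a list of rows, each a list of 7 numbers: the opening in per cent of the stroke, from 0 (shut) to 100 (fully open), then the shift along the world's x, y, z in m, then the turn, a rotation vector about the world's x, y, z in rad. In form: [[jaw, dx, dy, dz, wx, wy, wz], ...]. A call has 1 to 20 rows; each row shifts and turns the commanded pose from where the row before left it; what a row does not reach is not made up. A row lasts 1/12 s, in which the tool goes at most 41.7 mm and 7.16 degrees, less where a joint would pass 70% of its speed; a pose out of reach is approached as far as the arm can. A call with a gripper value outside its range is refused whole. The fingers move at their own pace and stop on an object; "force" is the grip in N (left out, the last holds). Time passes only in rows, so rows that do not move let the fingers close. It gives the time, the measured TCP pose, the force and the opening at its end, in the units of the state.
- ctrl.observe(): the state, without advancing time (a new reading comes with each control period).
- vision.snapshot(name): name is "scene" or "top"; returns a dict with "image" (400x640x3 uint8, red, green, blue), "z_map" (400x640 float32, m along the optical axis (not along the pixel's ray), 0 where there is no reading), "fx", "fy", "cx", "cy" (pixels), "pose" (4x4, takes a point from camera to world coordinates). Camera axes: x right, y up, looking along -z (the intrinsics and any distortion apply to the point x, -y, -z); pixel columns grow to the right and rows downward; lengths in m; the calibration is good to about 2 mm. A picture is of the moment at which its call begins.
- ctrl.hand_in(): hands the job in, once; it reports no verdict.
The state is a dict: "time_s": time; "qpos": joint angles; "joint_vel": joint speeds; "effort": joint torques, N m; "eef_pos": TCP position; "tool_rot": TCP orientation; "force": force on the tool from outside, world axes, zero at the start; "wrist_torque": the same for the moment, N m; "opening": finger opening in m.
Only numpy, scipy, OpenCV 4.12 (cv2) and the standard library are available. Lean on these libraries where they do the work, as an engineer would, in place of code of your own. Each camera call takes 0.05 s, during which the arm holds its last target. There are 200 camera calls.

## Working session

There is one attempt and no reset: what is moved stays moved. The work goes in short steps, Python scripts to look and compute and a tool call to move; the robot and the scene stay as the last step left them, time stands still between calls to the robot, and variables do not carry over. Pictures are saved under pics/ and viewed, on a budget of 14 in all, crops included, one or two more only if the job needs it, and the job is handed in when it is done.

Besides the shell and the picture viewer there is one more tool, called after "Request:" by a JSON object that holds its "method" and its "body". step_arm: Moves the arm, as the interface text tells. Its arguments: {"type":"object","properties":{"rows":{"type":"array","items":{"type":"array","items":{"type":"number"}}},"force":{"type":"number"}},"required":["rows"]}

```bash
mkdir -p pics
cat > h.py <<'E'
import numpy as np, cv2
from workcell import ctrl, vision
def snap(n,tag):
    s=vision.snapshot(n); cv2.imwrite(f'pics/{tag}.png',s['image'][:,:,::-1]); np.savez(f'pics/{tag}.npz',**s); return s
def load(tag): return dict(np.load(f'pics/{tag}.npz'))
def ray(s,u,v):
    d=np.array([(u-s['cx'])/s['fx'],-(v-s['cy'])/s['fy'],-1.]); P=s['pose']; return P[:3,3],P[:3,:3]@d
def onz(s,u,v,z):
    o,d=ray(s,u,v); return o+d*(z-o[2])/d[2]
def dep(s,u,v):
    o,d=ray(s,u,v); return o+d*s['z_map'][int(round(v)),int(round(u))]
def cloud(s):
    v,u=np.mgrid[0:400,0:640]; d=np.stack([(u-s['cx'])/s['fx'],-(v-s['cy'])/s['fy'],-np.ones(u.shape)],-1)*s['z_map'][...,None]
    return d@s['pose'][:3,:3].T+s['pose'][:3,3]
E
python3 - <<'E'
from h import *
for n in('top','scene'):
    s=snap(n,n+'0'); print(n,{k:s[k] for k in s if k not in('image','z_map')})
print(ctrl.observe())
E
```

```text
top {'fx': 367.0502193763107, 'fy': 367.0502193763107, 'cx': 320.37054672039056, 'cy': 204.72252445683915, 'pose': array([[ 0.00437328,  0.99088328, -0.13465218,  0.35416346],
       [-0.99951275,  0.00849293,  0.03003556,  0.0154068 ],
       [ 0.03090533,  0.13445522,  0.99043761,  1.29312788],
       [ 0.        ,  0.        ,  0.        ,  1.        ]])}
scene {'fx': 442.4012330386302, 'fy': 442.4012330386302, 'cx': 315.07109981836714, 'cy': 196.80391067365392, 'pose': array([[-0.88780988, -0.38764914,  0.24803583,  0.84957163],
       [ 0.45998151, -0.76445373,  0.45169404,  0.54850321],
       [ 0.01451311,  0.51511032,  0.85700101,  1.16643769],
       [ 0.        ,  0.        ,  0.        ,  1.        ]])}
{'time_s': 0.1, 'qpos': array([-1.33369668,  0.70699822, -0.02758294,  1.48490227,  0.02199478,
        0.95086293, -0.07549053]), 'joint_vel': array([ 6.42466720e-04, -1.04994607e-03, -2.03932845e-03, -4.76490790e-04,
        5.06819130e-05, -1.27613070e-04, -2.46281357e-04]), 'effort': array([ 1.95661036e-03, -8.84280968e+01,  1.23617861e+00, -2.36454749e+01,
        1.69632729e-02,  4.99456830e-03,  3.15985130e-05]), 'eef_pos': array([0.15819849, 0.55260178, 0.23091071]), 'tool_rot': array([ 1.38959215e-01,  9.90298010e-01, -4.32364672e-04, -4.01856603e-05]), 'force': array([-0.0578933 ,  0.46849276, -0.39495866]), 'wrist_torque': array([-0.03069342,  0.06350759,  0.03055653]), 'opening': 0.0852773885972549}
```

View pics/top0.png

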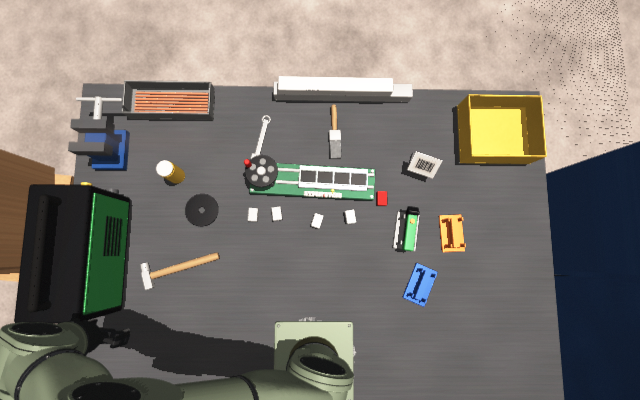

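View pics/scene0.png

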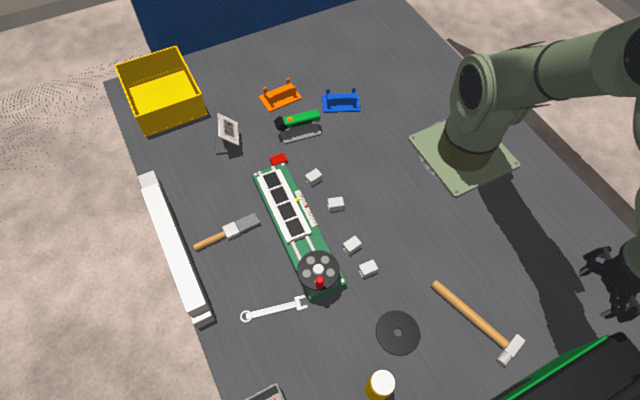

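The top view shows four blanks at (253,214), (277,213), (317,221) and (350,216). The slide runs from about (248,180) to (376,185), with the wheel at (261,171) and the crank at (247,162). The scanner is near (407,230), the code plate near (424,165) and the magnet at (381,198). In the scene view the crank is at (320,282) and the scanner at (298,120).

Run:
```python
from h import *
t=load('top0')['image'];s=load('scene0')['image']
a=cv2.resize(t[140:260,235:445],None,fx=3.8,fy=3.8,interpolation=cv2.INTER_CUBIC)
cv2.imwrite('pics/c1.png',a[:,:,::-1])
b=cv2.resize(s[95:305,200:390],(540,597),interpolation=cv2.INTER_CUBIC)
cv2.imwrite('pics/c2.png',b[:,:,::-1])
# blanks
S=load('top0');C=cloud(S);hsv=cv2.cvtColor(t,cv2.COLOR_RGB2HSV)
m=((hsv[...,1]<45)&(hsv[...,2]>110)).astype(np.uint8)
z=C[...,2]
m2=(m>0)&(abs(z-.03)<.012)
n,l,st,c=cv2.connectedComponentsWithStats(m2.astype(np.uint8))
for i in range(1,n):
    if 60<st[i,4]<400:
        p=C[l==i][:,:2].astype(np.float32); r=cv2.minAreaRect(p*1000)
        print(c[i],st[i,4],np.round(onz(S,*c[i],.03),4),np.round(r[0]),np.round(r[1]),round(r[2],1), np.median(z[l==i]))
```

```text
[334.95 135.93] 100 [ 0.7742 -0.0739  0.03  ] [772. -73.] [40. 57.] 89.8 0.020783209976575012
[287.81428571 182.61428571] 70 [0.6029 0.0912 0.03  ] [601.  79.] [106.  17.] 81.3 0.039041645443922524
[322.25     193.953125] 192 [ 0.5639 -0.0293  0.03  ] [564. -30.] [130.  17.] 87.2 0.035671591787514556
[276.48672566 212.94690265] 113 [0.4959 0.1285 0.03  ] [496. 128.] [44. 29.] 8.9 0.030271383713646127
[252.61344538 214.02521008] 119 [0.4916 0.2103 0.03  ] [492. 211.] [30. 42.] 88.8 0.029986001282816366
[350.15929204 215.98230088] 113 [ 0.4874 -0.1265  0.03  ] [ 488. -127.] [43. 31.] 9.6 0.029478283712822906
[316.97272727 220.08181818] 110 [ 0.4723 -0.0114  0.03  ] [472. -11.] [29. 44.] 71.9 0.029911890498778626
[146.08780488 276.2       ] 205 [0.2802 0.5579 0.03  ] [282. 561.] [87. 27.] 16.2 0.02503953368857137
```

View pics/c1.png

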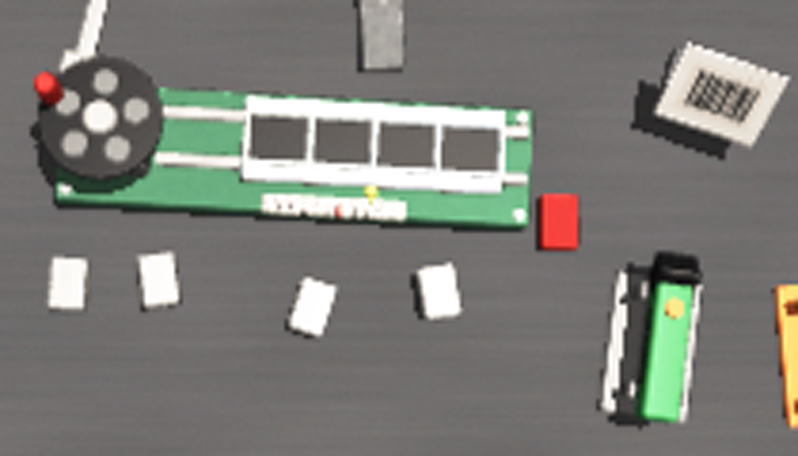

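View pics/c2.png

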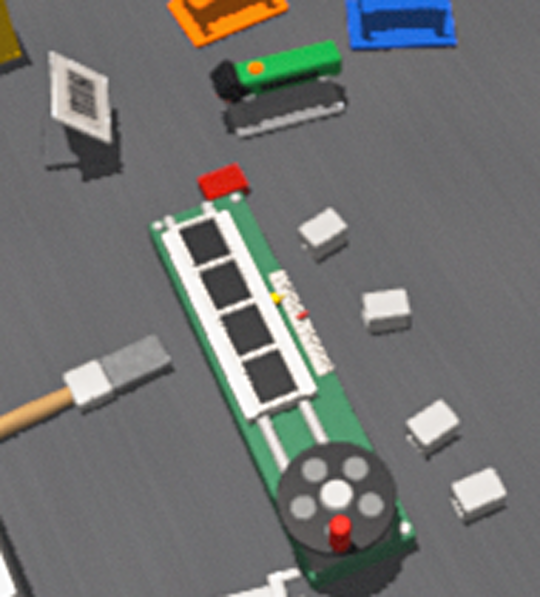

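Both crops show the empty nests clearly. The yellow pointer is at crop pixel (371,192) and the red mark at (338,211), towards the wheel. The scanner head points up and slightly right in the top view, and the grey rest is under it. Next I'll measure the fixed parts.

```bash
cat > meas.py <<'E'
from h import *
def blobs(mask,amin,amax=10**6):
    n,l,st,c=cv2.connectedComponentsWithStats(mask.astype(np.uint8)); return [(c[i],st[i,4],l==i) for i in range(1,n) if amin<=st[i,4]<=amax]
def tri(A,a,B,b):
    o1,d1=ray(A,*a);o2,d2=ray(B,*b);x=np.linalg.lstsq(np.stack([d1,-d2],1),o2-o1,rcond=None)[0]
    p,q=o1+x[0]*d1,o2+x[1]*d2; return (p+q)/2,np.linalg.norm(p-q)
E
python3 - <<'E'
from meas import *
np.set_printoptions(precision=4,suppress=True)
for tag,box in(('top0',(140,265,240,445)),('scene0',(90,310,205,350))):
    S=load(tag);im=S['image'];C=cloud(S);h=cv2.cvtColor(im,cv2.COLOR_RGB2HSV);H,Sa,V=[h[...,i].astype(int) for i in range(3)]
    R=np.zeros(H.shape,bool);R[box[0]:box[1],box[2]:box[3]]=1
    print('##',tag)
    def show(nm,m,a,z,b=10**6):
        for c,n,l in blobs(m&R,a,b):
            p=C[l]; r=cv2.minAreaRect((p[:,:2]*1000).astype(np.float32))
            print(nm,c,n,'onz',onz(S,*c,z),'dep',np.median(p,0),'rect',np.round(r[0],1),np.round(r[1],1),round(r[2],1))
    red=((H<6)|(H>174))&(Sa>140)&(V>90)
    show('red',red,3,.041)
    show('yel',(H>20)&(H<34)&(Sa>130)&(V>110),2,.05)
    show('nest',(V<95)&(C[...,2]>.042)&(C[...,2]<.056),60,.05,250)
    show('green',(H>50)&(H<85)&(Sa>100)&(C[...,2]>.055),60,.07)
    show('wheel',(C[...,2]>.086)&(C[...,2]<.104)&(V<130)&(Sa<90),150,.095)
    show('hub',(C[...,2]>.086)&(C[...,2]<.125)&(V>140)&(Sa<60),8,.095)
    show('stripe',(V<100)&(C[...,2]>.05)&(C[...,2]<.1),20,.075,160)
E
```

```text
## top0
red [247.1628 162.6047] 43 onz [0.67   0.2327 0.041 ] dep [0.646  0.2159 0.1398] rect [648.1 217.4] [16.8 18.6] 35.7
red [381.5608 198.    ] 148 onz [ 0.5498 -0.2349  0.041 ] dep [ 0.5532 -0.2401  0.018 ] rect [ 452.8 -132.7] [ 56.  351.6] 42.7
yel [331.75 190.75] 4 onz [ 0.572  -0.0612  0.05  ] dep [ 0.5733 -0.0611  0.04  ] rect [573.6 -62.2] [7.8 2.2] 63.6
yel [442.7209 230.2326] 86 onz [ 0.4386 -0.4416  0.05  ] dep [ 0.4403 -0.4568  0.0085] rect [ 437.5 -457. ] [117.   15.7] 0.4
yel [411.5 222.5] 2 onz [ 0.4644 -0.3347  0.05  ] dep [ 0.4623 -0.3279  0.074 ] rect [ 462.3 -327.9] [5.6 0. ] -121.2
yel [443.5 250.5] 2 onz [ 0.3698 -0.4415  0.05  ] dep [ 0.3703 -0.4565  0.0093] rect [ 370.3 -456.5] [5.5 0. ] 129.5
green [409.7371 232.5869] 213 onz [ 0.4287 -0.3221  0.07  ] dep [ 0.4273 -0.3252  0.0689] rect [ 430.6 -323.2] [ 33.8 120.7] 80.9
wheel [261.726  171.0297] 573 onz [0.6283 0.1744 0.095 ] dep [0.6251 0.1751 0.0949] rect [630.4 177.2] [105.9 107.2] 0.8
hub [427.3    157.9176] 170 onz [ 0.68   -0.3824  0.095 ] dep [ 0.6807 -0.3822  0.0949] rect [ 679.  -383.5] [94.4 21.2
[... 3313 characters left out ...]
87 0.2011 0.095 ] dep [0.6087 0.2016 0.0956] rect [609.  201.6] [19.  18.6] 1.9
hub [306.3125 272.9792] 48 onz [0.6641 0.1757 0.095 ] dep [0.6646 0.176  0.0963] rect [663.7 175.8] [18.1 18.1] 61.7
stripe [271.7589 179.5625] 112 onz [ 0.6201 -0.137   0.075 ] dep [ 0.6162 -0.1505  0.0518] rect [ 615.9 -151.9] [47.2 37.5] 87.3
stripe [279.2276 195.2276] 123 onz [ 0.6234 -0.0782  0.075 ] dep [ 0.6182 -0.0909  0.052 ] rect [618.8 -93.1] [48.4 37.1] 87.9
stripe [286.6053 210.3158] 114 onz [ 0.6259 -0.0236  0.075 ] dep [ 0.6208 -0.0358  0.0519] rect [622.2 -35.2] [45.8 37. ] 89.3
stripe [294.5067 227.06  ] 150 onz [0.6292 0.0341 0.075 ] dep [0.6245 0.0231 0.0522] rect [624.8  23.1] [48.7 37. ] 87.2
```

Request:
{"method": "step_arm", "body": {"force": 50, "rows": [[65,0.021,-0.0213,-0.007,0,0,0.0162],[65,0.021,-0.0213,-0.007,0,0,0.0162],[65,0.021,-0.0213,-0.007,0,0,0.0162],[65,0.021,-0.0213,-0.007,0,0,0.0162],[65,0.021,-0.0213,-0.007,0,0,0.0162],[65,0.021,-0.0213,-0.007,0,0,0.0162],[65,0.021,-0.0213,-0.007,0,0,0.0162],[65,0.021,-0.0213,-0.007,0,0,0.0162],[65,0.021,-0.0213,-0.007,0,0,0.0162],[65,0.021,-0.0213,-0.007,0,0,0.0162],[65,0.021,-0.0213,-0.007,0,0,0.0162],[65,0.021,-0.0213,-0.007,0,0,0.0162],[65,0.021,-0.0213,-0.007,0,0,0.0162],[65,0.021,-0.0213,-0.007,0,0,0.0162],[65,0.021,-0.0213,-0.007,0,0,0.0162],[65,0.021,-0.0213,-0.007,0,0,0.0162],[65,0,0,0,0,0,0]]}}

```text
time_s: 1.52
eef_pos: [0.4972, 0.2066, 0.1178]
tool_rot: [0.012, 1.0, -0.002, -0.0]
force: [1.0, -0.8, -0.6]
opening: 0.0558
```

```bash
cat > bl.py <<'E'
from meas import *
import sys
np.set_printoptions(precision=4,suppress=True)
def blanks(n,tag,z0=.03):
    S=snap(n,tag);C=cloud(S);h=cv2.cvtColor(S['image'],cv2.COLOR_RGB2HSV)
    m=(h[...,1]<60)&(h[...,2]>110)&(abs(C[...,2]-z0)<.012)&(C[...,0]>.36)&(C[...,0]<(.55 if z0<.05 else .7))&(abs(C[...,1])<.3)
    for c,a,l in blobs(m,60,400):
        r=cv2.minAreaRect((C[l][:,:2]*1000).astype(np.float32)); w,hh=r[1]; L=(r[2]+(90 if hh>w else 0)+90)%180-90
        print(n,a,onz(S,*c,z0),np.round(r[1]),'len dir',round(L,1))
def state():
    o=ctrl.observe();q=o['tool_rot'];x,y,z,w=q
    print('t',o['time_s'],'tcp',o['eef_pos'],'close ang',np.degrees(np.arctan2(1-2*(x*x+z*z),2*(x*y-z*w))),'q',o['qpos'],'open',o['opening'],'F',o['force'])
if __name__=='__main__':
    for n in ('top','scene'): blanks(n,n+sys.argv[1])
    state()
E
python3 bl.py 1
```

```text
top 106 [0.4973 0.1279 0.03  ] [43. 30.] len dir 5.3
top 113 [ 0.4872 -0.1263  0.03  ] [43. 30.] len dir 10.3
top 112 [ 0.4724 -0.0113  0.03  ] [29. 45.] len dir -17.9
scene 136 [ 0.4882 -0.1232  0.03  ] [47. 32.] len dir 7.1
scene 149 [ 0.4738 -0.0075  0.03  ] [33. 44.] len dir -18.0
scene 173 [0.4975 0.1329 0.03  ] [45. 32.] len dir 7.9
scene 82 [0.5063 0.2131 0.03  ] [30. 21.] len dir 83.1
t 1.6167 tcp [0.4944 0.2111 0.1188] close ang 88.76023511146728 q [-0.3587  0.8164 -0.1962  1.7469  0.2528  0.6041  0.8455] open 0.055493501527572826 F [0.5684 1.8166 0.4927]
```

Request:
{"method": "step_arm", "body": {"rows": [[65,-0.0005,0.0005,-0.025,0,0,0],[65,-0.0005,0,-0.025,0,0,0],[65,-0.0005,0,-0.025,0,0,0],[65,0,0,-0.02,0,0,0],[65,0,0,-0.014,0,0,0],[65,0,0,0,0,0,0],[0,0,0,0,0,0,0],[0,0,0,0,0,0,0],[0,0,0,0,0,0,0],[0,0,0,0,0,0,0]]}}

```text
time_s: 2.45
eef_pos: [0.493, 0.2131, 0.0116]
tool_rot: [0.01, 1.0, 0.0, 0.001]
force: [-2.3, 0.6, 9.5]
opening: 0.0289
```

Request:
{"method": "step_arm", "body": {"rows": [[0,0,0,0.03,0,0,0],[0,0,0,0.03,0,0,0],[0,0,0,0.03,0,0,0],[0,0.0088,-0.0127,0.01,0,0,-0.107],[0,0.0088,-0.0127,0,0,0,-0.107],[0,0.0088,-0.0127,0,0,0,-0.107],[0,0.0088,-0.0127,0,0,0,-0.107],[0,0.0088,-0.0127,0,0,0,-0.107],[0,0.0088,-0.0127,0,0,0,-0.107],[0,0.0088,-0.0127,0,0,0,-0.107],[0,0.0088,-0.0127,0,0,0,-0.107],[0,0.0088,-0.0127,0,0,0,-0.107],[0,0.0088,-0.0127,0,0,0,-0.107],[0,0.0088,-0.0127,0,0,0,-0.107],[0,0.0088,-0.0127,0,0,0,-0.107],[0,0.0088,-0.0127,0,0,0,-0.107],[0,0.0088,-0.0127,0,0,0,-0.107],[0,0.0088,-0.0127,0,0,0,-0.107],[0,0,0,0,0,0,0]]}}

```text
time_s: 4.03
eef_pos: [0.6258, 0.0194, 0.1111]
tool_rot: [0.729, 0.684, 0.0, 0.001]
force: [-0.8, -0.7, -2.6]
opening: 0.0291
```

```bash
python3 -c "
from bl import *
state()"
```

```text
t 4.0333 tcp [0.6258 0.0194 0.1111] close ang -3.612193093686844 q [-0.1732  0.9438  0.1997  1.4197 -0.2244  0.7989  0.0396] open 0.02910005712156426 F [-0.8446 -0.6732 -2.6305]
```

Request:
{"method": "step_arm", "body": {"rows": [[0,-0.001,0,-0.015,0,0,0],[0,0,0,-0.015,0,0,0],[0,0,0,-0.012,0,0,0],[0,0,0,-0.004,0,0,0],[0,0,0,-0.002,0,0,0],[0,0,0,0,0,0,0]]}}

```text
time_s: 4.53
eef_pos: [0.6238, 0.0221, 0.0625]
tool_rot: [0.726, 0.688, 0.0, -0.0]
force: [-0.9, 0.1, -1.3]
opening: 0.0293
```

Request:
{"method": "step_arm", "body": {"rows": [[65,0,0,-0.001,0,0,0],[65,0,0,0,0,0,0],[65,0,0,0,0,0,0],[65,0,0,0.025,0,0,0],[65,0,0,0.025,0,0,0],[65,-0.009,0.0077,0.01,0,0,0.125],[65,-0.009,0.0077,0,0,0,0.125],[65,-0.009,0.0077,0,0,0,0.125],[65,-0.009,0.0077,0,0,0,0.125],[65,-0.009,0.0077,0,0,0,0.125],[65,-0.009,0.0077,0,0,0,0.125],[65,-0.009,0.0077,0,0,0,0.125],[65,-0.009,0.0077,0,0,0,0.125],[65,-0.009,0.0077,0,0,0,0.125],[65,-0.009,0.0077,0,0,0,0.125],[65,-0.009,0.0077,0,0,0,0.125],[65,-0.009,0.0077,0,0,0,0.125],[65,-0.009,0.0077,0,0,0,0.125],[65,-0.009,0.0077,0,0,0,0.125],[65,0,0,0,0,0,0]]}}

```text
time_s: 6.2
eef_pos: [0.4967, 0.1311, 0.1218]
tool_rot: [-0.067, 0.998, 0.0, 0.0]
force: [0.3, 0.2, 1.0]
opening: 0.0556
```

```bash
python3 -c "
from bl import *
blanks('top','top2');blanks('scene','scene2');blanks('top','top2b',.08)
state()"
```

```text
top 113 [ 0.487  -0.1265  0.03  ] [44. 30.] len dir 8.5
scene 135 [ 0.488 -0.123  0.03 ] [44. 31.] len dir 11.7
scene 108 [ 0.4793 -0.0094  0.03  ] [34. 32.] len dir 71.0
scene 68 [0.5109 0.1337 0.03  ] [21. 30.] len dir -76.0
top 122 [0.622  0.0198 0.08  ] [44. 31.] len dir 83.1
t 6.35 tcp [0.4983 0.1293 0.1215] close ang 96.94483192842539 q [-0.1829  0.7906 -0.2445  1.8269  0.3293  0.5632  1.0542] open 0.05522915787994363 F [0.1612 0.1428 0.0708]
```

Request:
{"method": "step_arm", "body": {"rows": [[65,-0.0005,0.0005,-0.028,0,0,0],[65,0,0,-0.028,0,0,0],[65,0,0,-0.028,0,0,0],[65,0,0,-0.018,0,0,0],[65,0,0,-0.008,0,0,0],[65,0,0,0,0,0,0],[0,0,0,0,0,0,0],[0,0,0,0,0,0,0],[0,0,0,0,0,0,0],[0,0,0,0,0,0,0]]}}

```text
time_s: 7.18
eef_pos: [0.4979, 0.1302, 0.0126]
tool_rot: [-0.062, 0.998, 0.0, 0.001]
force: [-0.1, -0.2, 5.9]
opening: 0.0288
```

Request:
{"method": "step_arm", "body": {"rows": [[0,0,0,0.03,0,0,0],[0,0,0,0.03,0,0,0],[0,0,0,0.03,0,0,0],[0,0.0082,-0.01105,0.01,0,0,-0.1163],[0,0.0082,-0.01105,0,0,0,-0.1163],[0,0.0082,-0.01105,0,0,0,-0.1163],[0,0.0082,-0.01105,0,0,0,-0.1163],[0,0.0082,-0.01105,0,0,0,-0.1163],[0,0.0082,-0.01105,0,0,0,-0.1163],[0,0.0082,-0.01105,0,0,0,-0.1163],[0,0.0082,-0.01105,0,0,0,-0.1163],[0,0.0082,-0.01105,0,0,0,-0.1163],[0,0.0082,-0.01105,0,0,0,-0.1163],[0,0.0082,-0.01105,0,0,0,-0.1163],[0,0.0082,-0.01105,0,0,0,-0.1163],[0,0.0082,-0.01105,0,0,0,-0.1163],[0,0.0082,-0.01105,0,0,0,-0.1163],[0,0.0082,-0.01105,0,0,0,-0.1163],[0,0,0,0,0,0,0],[0,0,0,0,0,0,0]]}}

```text
time_s: 8.85
eef_pos: [0.6203, -0.0356, 0.112]
tool_rot: [0.724, 0.69, 0.0, 0.0]
force: [-0.1, 0.4, -1.2]
opening: 0.0293
```

Request:
{"method": "step_arm", "body": {"rows": [[0,0,0,-0.02,0,0,0],[0,0,0,-0.018,0,0,0],[0,0,0,-0.008,0,0,0],[0,0,0,-0.0025,0,0,0],[0,0,0,0,0,0,0],[65,0,0,0,0,0,0],[65,0,0,0,0,0,0],[65,0,0,0,0,0,0],[65,0,0,0.025,0,0,0],[65,0,0,0.03,0,0,0],[65,-0.0134,0.0024,0,0,0,0.119],[65,-0.0134,0.0024,0,0,0,0.119],[65,-0.0134,0.0024,0,0,0,0.119],[65,-0.0134,0.0024,0,0,0,0.119],[65,-0.0134,0.0024,0,0,0,0.119],[65,-0.0134,0.0024,0,0,0,0.119],[65,-0.0134,0.0024,0,0,0,0.119],[65,-0.0134,0.0024,0,0,0,0.119],[65,-0.0134,0.0024,0,0,0,0.119],[65,-0.0134,0.0024,0,0,0,0.119]]}}

```text
time_s: 10.52
eef_pos: [0.4858, -0.0113, 0.1182]
tool_rot: [0.21, 0.978, 0.0, 0.0]
force: [0.8, -1.1, -0.5]
opening: 0.0558
```

Request:
{"method": "step_arm", "body": {"rows": [[65,-0.0134,0.002,0,0,0,0.119],[65,0,0,0,0,0,0],[65,0,0,0,0,0,0]]}}

```text
time_s: 10.77
eef_pos: [0.4731, -0.0096, 0.1182]
tool_rot: [0.155, 0.988, -0.0, 0.0]
force: [-0.4, -0.2, -0.2]
opening: 0.0556
```

```bash
python3 -c "
from bl import *
blanks('top','top3');blanks('scene','scene3');blanks('top','top3b',.08)
state()"
```

```text
scene 135 [ 0.4882 -0.1231  0.03  ] [45. 34.] len dir 10.0
scene 92 [ 0.4813 -0.0105  0.03  ] [33. 28.] len dir 72.0
top 121 [0.6219 0.0198 0.08  ] [44. 31.] len dir 85.1
top 108 [ 0.6199 -0.0342  0.08  ] [41. 31.] len dir 90.0
t 10.9167 tcp [ 0.4735 -0.0096  0.1179] close ang 72.10699696668806 q [ 0.0368  0.754  -0.149   1.9746  0.2473  0.4295  0.9607] open 0.05549513664144185 F [-0.1979 -0.001  -0.0227]
```

Request:
{"method": "step_arm", "body": {"rows": [[65,0,0,-0.028,0,0,0],[65,0,0,-0.028,0,0,0],[65,0,0,-0.028,0,0,0],[65,0,0,-0.016,0,0,0],[65,0,0,-0.006,0,0,0],[65,0,0,0,0,0,0],[0,0,0,0,0,0,0],[0,0,0,0,0,0,0],[0,0,0,0,0,0,0],[0,0,0,0,0,0,0]]}}

```text
time_s: 11.75
eef_pos: [0.4734, -0.0096, 0.013]
tool_rot: [0.155, 0.988, 0.0, 0.001]
force: [-1.0, 0.3, 7.1]
opening: 0.0289
```

Request:
{"method": "step_arm", "body": {"rows": [[0,0,0,0.03,0,0,0],[0,0,0,0.03,0,0,0],[0,0,0,0.03,0,0,0],[0,0.012,-0.007,0.01,0,0,-0.1092],[0,0.012,-0.007,0,0,0,-0.1092],[0,0.012,-0.007,0,0,0,-0.1092],[0,0.012,-0.007,0,0,0,-0.1092],[0,0.012,-0.007,0,0,0,-0.1092],[0,0.012,-0.007,0,0,0,-0.1092],[0,0.012,-0.007,0,0,0,-0.1092],[0,0.012,-0.007,0,0,0,-0.1092],[0,0.012,-0.007,0,0,0,-0.1092],[0,0.012,-0.007,0,0,0,-0.1092],[0,0.012,-0.007,0,0,0,-0.1092],[0,0.012,-0.007,0,0,0,-0.1092],[0,0,0,0,0,0,0],[0,0,0,0,0,0,0]]}}

```text
time_s: 13.17
eef_pos: [0.6169, -0.0935, 0.1124]
tool_rot: [0.724, 0.69, 0.0, 0.0]
force: [-0.4, -0.6, -1.5]
opening: 0.0288
```

Request:
{"method": "step_arm", "body": {"rows": [[0,0,0,-0.02,0,0,0],[0,0,0,-0.018,0,0,0],[0,0,0,-0.008,0,0,0],[0,0,0,-0.0025,0,0,0],[0,0,0,0,0,0,0],[65,0,0,0,0,0,0],[65,0,0,0,0,0,0],[65,0,0,0,0,0,0],[65,0,0,0.025,0,0,0],[65,0,0,0.03,0,0,0],[65,-0.01175,-0.0028,0,0,0,-0.123],[65,-0.01175,-0.0028,0,0,0,-0.123],[65,-0.01175,-0.0028,0,0,0,-0.123],[65,-0.01175,-0.0028,0,0,0,-0.123],[65,-0.01175,-0.0028,0,0,0,-0.123],[65,-0.01175,-0.0028,0,0,0,-0.123],[65,-0.01175,-0.0028,0,0,0,-0.123],[65,-0.01175,-0.0028,0,0,0,-0.123],[65,-0.01175,-0.0028,0,0,0,-0.123],[65,-0.01175,-0.0028,0,0,0,-0.123]]}}

```text
time_s: 14.83
eef_pos: [0.4989, -0.1215, 0.1187]
tool_rot: [0.99, 0.142, 0.0, 0.0]
force: [0.4, -0.1, -0.3]
opening: 0.0555
```

Request:
{"method": "step_arm", "body": {"rows": [[65,-0.01175,-0.0028,0,0,0,-0.123],[65,0,0,0,0,0,0],[65,0,0,0,0,0,0]]}}

```text
time_s: 15.08
eef_pos: [0.4879, -0.1242, 0.1186]
tool_rot: [0.996, 0.085, 0.0, -0.0]
force: [0.2, 0.2, 0.1]
opening: 0.0552
```

```bash
python3 -c "
from bl import *
blanks('top','top4');blanks('scene','scene4');blanks('top','top4b',.08);blanks('scene','scene4b',.08)
state()"
```

```text
top 121 [0.6221 0.0198 0.08  ] [44. 31.] len dir 83.7
top 120 [ 0.6183 -0.0365  0.08  ] [41. 31.] len dir 89.6
top 122 [ 0.6149 -0.0935  0.08  ] [42. 32.] len dir 87.6
scene 157 [ 0.6171 -0.0905  0.08  ] [48. 31.] len dir 87.0
scene 159 [ 0.6209 -0.0323  0.08  ] [48. 30.] len dir 89.3
scene 172 [0.6244 0.0237 0.08  ] [45. 31.] len dir 84.6
t 15.2833 tcp [ 0.4881 -0.1241  0.1183] close ang -80.21791505163189 q [-0.0632  0.8365  0.4708  1.8805 -0.658   0.5838 -0.562 ] open 0.05550344559826635 F [ 0.0369  0.5315 -0.1592]
```

```bash
python3 -c "
from h import *
a=load('scene4')['image'][90:250,200:420];b=load('top4')['image'][140:260,260:430]
cv2.imwrite('pics/c3.png',np.vstack([cv2.resize(a,(550,400)),cv2.resize(b,(550,200))[:200]])[:600,:,::-1])"
```

```text
(no output)
```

View pics/c3.png

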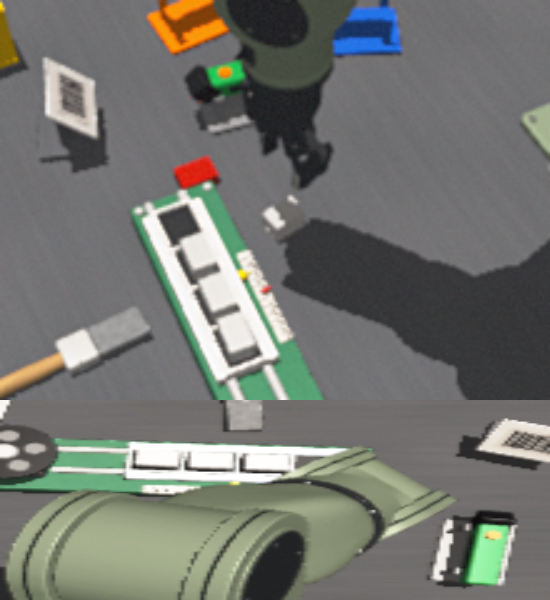

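The blank at crop pixel (285,215), scene pixel (314,176), is where it was before. It was only missed because it's in shadow. Three blanks are seated.

Request:
{"method": "step_arm", "body": {"rows": [[65,-0.0002,0,-0.028,0,0,0],[65,0,0,-0.028,0,0,0],[65,0,0,-0.028,0,0,0],[65,0,0,-0.016,0,0,0],[65,0,0,-0.006,0,0,0],[65,0,0,0,0,0,0],[0,0,0,0,0,0,0],[0,0,0,0,0,0,0],[0,0,0,0,0,0,0],[0,0,0,0,0,0,0]]}}

```text
time_s: 16.12
eef_pos: [0.488, -0.1243, 0.0135]
tool_rot: [0.996, 0.084, 0.001, 0.0]
force: [-1.1, 0.4, 8.8]
opening: 0.0286
```

Request:
{"method": "step_arm", "body": {"rows": [[0,0,0,0.03,0,0,0],[0,0,0,0.03,0,0,0],[0,0,0,0.03,0,0,0],[0,0.01055,-0.00227,0.01,0,0,0.1124],[0,0.01055,-0.00227,0,0,0,0.1124],[0,0.01055,-0.00227,0,0,0,0.1124],[0,0.01055,-0.00227,0,0,0,0.1124],[0,0.01055,-0.00227,0,0,0,0.1124],[0,0.01055,-0.00227,0,0,0,0.1124],[0,0.01055,-0.00227,0,0,0,0.1124],[0,0.01055,-0.00227,0,0,0,0.1124],[0,0.01055,-0.00227,0,0,0,0.1124],[0,0.01055,-0.00227,0,0,0,0.1124],[0,0.01055,-0.00227,0,0,0,0.1124],[0,0.01055,-0.00227,0,0,0,0.1124],[0,0,0,0,0,0,0],[0,0,0,0,0,0,0]]}}

```text
time_s: 17.53
eef_pos: [0.6138, -0.1516, 0.1128]
tool_rot: [0.727, 0.687, -0.0, 0.0]
force: [-0.8, 0.1, -0.6]
opening: 0.0285
```

Request:
{"method": "step_arm", "body": {"rows": [[0,0.0004,0,-0.02,0,0,0],[0,0,0,-0.018,0,0,0],[0,0,0,-0.008,0,0,0],[0,0,0,-0.0028,0,0,0],[0,0,0,0,0,0,0],[65,0,0,0,0,0,0],[65,0,0,0,0,0,0],[65,0,0,0,0,0,0],[65,0,0,0.025,0,0,0],[65,0,0,0.03,0,0,0],[65,0,0,0.03,0,0,0],[65,-0.02,0,0.03,0,0,0],[65,-0.02,0,0.02,0,0,0],[65,-0.02,0,0.02,0,0,0],[65,-0.02,0,0,0,0,0],[65,-0.02,0,0,0,0,0],[65,0,0,0,0,0,0]]}}

```text
time_s: 18.95
eef_pos: [0.5117, -0.1519, 0.2195]
tool_rot: [0.727, 0.687, -0.0, -0.0]
force: [-0.5, 0.2, 0.3]
opening: 0.0554
```

Run:
```python
from bl import *
blanks('top','top5',.08);blanks('scene','scene5',.08)
state()
# scanner & code from the first pictures
for tag,box in(('top0',(145,265,395,445)),('scene0',(95,160,205,330))):
    S=load(tag);C=cloud(S);h=cv2.cvtColor(S['image'],cv2.COLOR_RGB2HSV);H,Sa,V=[h[...,i].astype(int) for i in range(3)]
    R=np.zeros(H.shape,bool);R[box[0]:box[1],box[2]:box[3]]=1
    m=R&(H>45)&(H<90)&(Sa>90)&(abs(C[...,2]-.070)<.005)
    p=C[m];r=cv2.minAreaRect((p[:,:2]*1000).astype(np.float32));d=np.linalg.svd(p[:,:2]-p[:,:2].mean(0),full_matrices=False)[2][0]
    print(tag,'scanner top',m.sum(),np.round(r[0],1),np.round(r[1],1),r[2],'z',np.median(p[:,2]),'dir',np.degrees(np.arctan2(*d[::-1])))
    m=R&(V<90)&(C[...,2]>.056)&(C[...,2]<.078)&(C[...,0]<.56)&(C[...,1]<-.28)
    p=C[m]; print(' head',m.sum(),p.min(0),p.max(0),np.median(p,0))
    # plate: bright+dark points, x .62-.72
    m=R&(C[...,2]>.03)&(C[...,2]<.125)&(C[...,0]>.61)&(C[...,0]<.75)&(C[...,1]<-.3)
    p=C[m];c=np.median(p,0)
    for _ in range(4):
        q=p[np.abs((p-c)@(np.linalg.svd(p-c,full_matrices=False)[2][2]))<.006];p=q;c=p.mean(0)
    n=np.linalg.svd(p-c,full_matrices=False)[2][2];n*=np.sign(n[2])
    print(' plate',len(p),c,'n',n,'tilt',np.degrees(np.arccos(n[2])),'az',np.degrees(np.arctan2(n[1],n[0])))
    w=R&(V<110)&(C[...,2]>.045)&(C[...,2]<.105)&(C[...,0]>.64)&(C[...,0]<.72)&(C[...,1]<-.34)&(C[...,1]>-.42)
    u=np.argwhere(w)[:,::-1]; print(' stripes',w.sum(),C[w].mean(0),(C[w].min(0)+C[w].max(0))/2, 'onz',onz(S,*u.mean(0),.075))
    # prongs / support: low stuff of the rest
    m=R&(abs(C[...,2]-.046)<.008)&(C[...,0]<.53)&(C[...,0]>.36)&(C[...,1]>-.37)&(C[...,1]<-.27)
    print(' rest pts',m.sum(),C[m].min(0),C[m].max(0))
```

```text
top 120 [0.622  0.0198 0.08  ] [44. 30.] len dir 85.7
top 125 [ 0.6179 -0.0363  0.08  ] [41. 33.] len dir 89.3
top 122 [ 0.6149 -0.0935  0.08  ] [42. 30.] len dir 87.2
top 76 [ 0.6135 -0.1438  0.08  ] [30. 31.] len dir -4.1
scene 144 [ 0.6143 -0.1493  0.08  ] [48. 30.] len dir 86.6
scene 154 [ 0.6172 -0.0907  0.08  ] [47. 30.] len dir 86.0
scene 159 [ 0.6211 -0.0322  0.08  ] [45. 30.] len dir 87.6
scene 171 [0.6243 0.0236 0.08  ] [47. 31.] len dir 85.5
t 19.05 tcp [ 0.5144 -0.1515  0.2191] close ang -3.1249971928456706 q [ 0.1277  0.6724  0.1852  1.6497 -0.1558  0.8332  0.3239] open 0.055417724451506986 F [0.527  0.1595 0.2861]
top0 scanner top 289 [ 430.6 -323.2] [ 33.8 120.8] 81.12934112548828 z 0.06980898630096344 dir 172.4437900747416
 head 122 [ 0.374  -0.3565  0.056 ] [ 0.52   -0.2996  0.0778] [ 0.4975 -0.3233  0.0671]
 plate 551 [ 0.6625 -0.377   0.076 ] n [-0.6729  0.2278  0.7038] tilt 45.27002861222209 az 161.29653138171602
 stripes 57 [ 0.6606 -0.3757  0.0756] [ 0.6602 -0.3779  0.0751] onz [ 0.6608 -0.3759  0.075 ]
 rest pts 41 [ 0.3709 -0.3579  0.0388] [ 0.5075 -0.2942  0.054 ]
scene0 scanner top 279 [ 433.5 -319.7] [ 38.1 124.5] 80.02782440185547 z 0.06999122969814442 dir -7.776653054466077
 head 150 [ 0.3791 -0.3517  0.0561] [ 0.5213 -0.294   0.078 ] [ 0.4991 -0.3143  0.0648]
 plate 451 [ 0.6639 -0.3719  0.0772] n [-0.6696  0.2347  0.7046] tilt 45.20044038742188 az 160.68288012771384
 stripes 80 [ 0.665  -0.3715  0.0746] [ 0.6685 -0.3751  0.0672] onz [ 0.6651 -0.3711  0.075 ]
 rest pts 102 [ 0.3738 -0.3215  0.0382] [ 0.5107 -0.2864  0.054 ]
```

All four blanks are seated. Now the scanner.

Request:
{"method": "step_arm", "body": {"force": 70, "rows": [[75,-0.0051,-0.01137,-0.0066,0,0,-0.1107],[75,-0.0051,-0.01137,-0.0066,0,0,-0.1107],[75,-0.0051,-0.01137,-0.0066,0,0,-0.1107],[75,-0.0051,-0.01137,-0.0066,0,0,-0.1107],[75,-0.0051,-0.01137,-0.0066,0,0,-0.1107],[75,-0.0051,-0.01137,-0.0066,0,0,-0.1107],[75,-0.0051,-0.01137,-0.0066,0,0,-0.1107],[75,-0.0051,-0.01137,-0.0066,0,0,-0.1107],[75,-0.0051,-0.01137,-0.0066,0,0,-0.1107],[75,-0.0051,-0.01137,-0.0066,0,0,-0.1107],[75,-0.0051,-0.01137,-0.0066,0,0,-0.1107],[75,-0.0051,-0.01137,-0.0066,0,0,-0.1107],[75,-0.0051,-0.01137,-0.0066,0,0,-0.1107],[75,-0.0051,-0.01137,-0.0066,0,0,-0.1107],[75,-0.0051,-0.01137,-0.0066,0,0,-0.1107],[75,0,0,0,0,0,0],[75,0,0,0,0,0,0]]}}

```text
time_s: 20.47
eef_pos: [0.4382, -0.3221, 0.1191]
tool_rot: [0.998, -0.071, -0.0, -0.0]
force: [-0.4, -1.0, -0.2]
opening: 0.0644
```

```bash
python3 -c "
from bl import *
state();snap('scene','scene6')
cv2.imwrite('pics/c6.png',cv2.resize(load('scene6')['image'][70:190,215:375],(800,600))[:,:,::-1])"
```

```text
t 20.4667 tcp [ 0.4382 -0.3221  0.1191] close ang -98.09801696706889 q [ 0.3047  0.8912  0.5402  1.7367 -0.6648  0.7052 -0.5086] open 0.06436355322282937 F [-0.362  -0.9789 -0.1682]
```

View pics/c6.png

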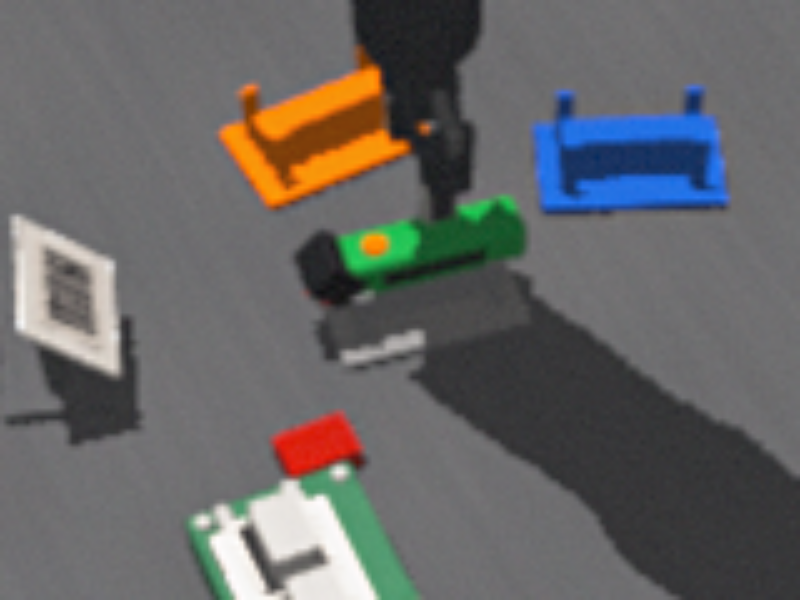

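The gripper is above the middle of the scanner at crop pixel (440,210). The red window is at (325,295) and the black grip strip is centred near (435,265).

Request:
{"method": "step_arm", "body": {"rows": [[75,0,0,-0.025,0,0,0],[75,0,0,-0.025,0,0,0],[75,0,0,-0.016,0,0,0],[75,0,0,-0.007,0,0,0],[75,0,0,0,0,0,0],[0,0,0,0,0,0,0],[0,0,0,0,0,0,0],[0,0,0,0,0,0,0],[0,0,0,0,0,0,0],[0,0,0,0,0,0,0]]}}

```text
time_s: 21.35
eef_pos: [0.4385, -0.3223, 0.0478]
tool_rot: [0.997, -0.072, 0.001, 0.0]
force: [-0.6, 1.9, 11.0]
opening: 0.0331
```

Request:
{"method": "step_arm", "body": {"rows": [[0,0,0,0.02,0,0,0],[0,0,0,0.025,0,0,0],[0,0,0,0.025,0,0,0],[0,0,0,0.015,0,0,0],[0,0.013,-0.0012,0,0,0,-0.0235],[0,0.013,-0.0012,0,0,0,-0.0235],[0,0.013,-0.0012,0,0,0,-0.0235],[0,0.013,-0.0012,0,0,0,-0.0235],[0,0.013,-0.0012,0,0,0,-0.0235],[0,0.013,-0.0012,0,0,0,-0.0235],[0,0.013,-0.0012,0,0,0,-0.0235],[0,0.012,-0.0012,0,0,0,-0.0235],[0,0,0,0,0,0,0],[0,0,0,0,0,0,0]]}}

```text
time_s: 22.52
eef_pos: [0.5408, -0.3315, 0.1317]
tool_rot: [0.986, -0.164, -0.0, 0.0]
force: [-1.1, -0.4, -2.4]
opening: 0.0328
```

Run:
```python
from bl import *
state()
for n in('top','scene'):
    S=snap(n,n+'7');C=cloud(S);h=cv2.cvtColor(S['image'],cv2.COLOR_RGB2HSV);H,Sa,V=[h[...,i].astype(int) for i in range(3)]
    box=(C[...,0]>.44)&(C[...,0]<.64)&(C[...,1]<-.28)&(C[...,1]>-.4)
    m=box&(H>45)&(H<90)&(Sa>90)&(abs(C[...,2]-.155)<.02)
    p=C[m];r=cv2.minAreaRect((p[:,:2]*1000).astype(np.float32)); print(n,m.sum(),'green',np.round(r[0],1),np.round(r[1],1),r[2],'z top',np.percentile(p[:,2],[10,50,90]))
    m=box&(V<90)&(C[...,2]>.11)&(C[...,0]>.575)&(C[...,2]<.17); p=C[m]; print(' head',m.sum(),p.min(0),p.max(0),np.median(p,0))
    m=box&((H<8)|(H>172))&(Sa>120)&(V>60)&(C[...,2]>.1); print(' red',m.sum(),C[m].mean(0) if m.any() else '')
a,b=load('scene7')['image'][70:190,205:365],load('top7')['image'][140:260,350:450]
cv2.imwrite('pics/c7.png',np.hstack([cv2.resize(a,(440,330)),cv2.resize(b,(275,330))])[:,:,::-1])
```

```text
t 22.5167 tcp [ 0.5408 -0.3315  0.1317] close ang -108.93503095648474 q [ 0.2258  1.011   0.6614  1.374  -0.6738  0.986  -0.8685] open 0.03278347783428723 F [-1.0835 -0.3749 -2.4205]Traceback (most recent call last):
  File "<stdin>", line 7, in <module>
    return _quantile_unchecked(
        a, q, axis, out, overwrite_input, method, keepdims, weights)
    return _ureduce(a,
                    func=_quantile_ureduce_func,
    ...<5 lines>...
                    overwrite_input=overwrite_input,
                    method=method)
    r = func(a, **kwargs)
    result = _quantile(arr,
                       quantiles=q,
    ...<2 lines>...
                       out=out,
                       weights=wgt)
    slices_having_nans = np.isnan(arr[-1, ...])
                                  ~~~^^^^^^^^^
IndexError: index -1 is out of bounds for axis 0 with size 0
```

Run:
```python
from bl import *
for n in('scene','top'):
    S=snap(n,n+'7') if n=='scene' else load('top7');C=cloud(S);h=cv2.cvtColor(S['image'],cv2.COLOR_RGB2HSV);H,Sa,V=[h[...,i].astype(int) for i in range(3)]
    box=(C[...,0]>.44)&(C[...,0]<.645)&(C[...,1]<-.28)&(C[...,1]>-.4)
    for nm,m in (('green',box&(H>45)&(H<90)&(Sa>90)&(C[...,2]>.11)),('orange',box&(H>8)&(H<25)&(Sa>130)&(C[...,2]>.11)),('head',box&(V<90)&(C[...,2]>.12)&(C[...,0]>.58)&(C[...,2]<.17)),('red',box&((H<8)|(H>172))&(Sa>120)&(V>60)&(C[...,2]>.1))):
        p=C[m]
        if len(p)>2: r=cv2.minAreaRect((p[:,:2]*1000).astype(np.float32)); print(n,nm,len(p),'med',np.median(p,0),'min',p.min(0),'max',p.max(0),'rect',np.round(r[0]),np.round(r[1]),round(r[2],1))
a,b=load('scene7')['image'][70:190,205:365],load('top7')['image'][140:260,350:450]
cv2.imwrite('pics/c7.png',np.hstack([cv2.resize(a,(440,330)),cv2.resize(b,(275,330))])[:,:,::-1])
```

```text
scene green 341 med [ 0.5239 -0.3202  0.1526] min [ 0.479  -0.3616  0.1241] max [ 0.5981 -0.2924  0.1797] rect [ 538. -323.] [ 40. 121.] 66.2
scene orange 54 med [ 0.533  -0.3317  0.157 ] min [ 0.474  -0.3531  0.1499] max [ 0.5786 -0.3017  0.2407] rect [ 527. -325.] [ 48. 108.] 79.0
scene head 153 med [ 0.604  -0.3381  0.1513] min [ 0.58   -0.3695  0.1255] max [ 0.6233 -0.3262  0.1671] rect [ 597. -348.] [38. 44.] 71.2
```

View pics/c7.png

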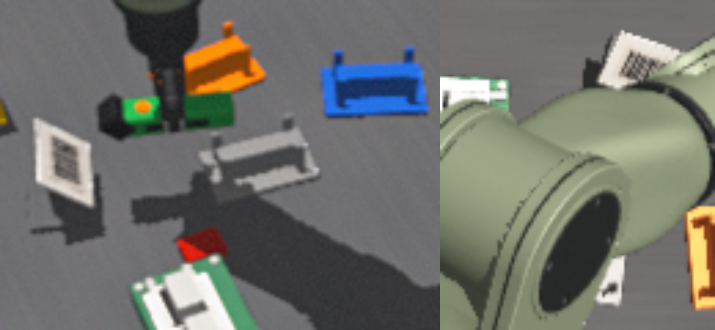

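Run:
```python
from bl import *
S=load('scene7');C=cloud(S);h=cv2.cvtColor(S['image'],cv2.COLOR_RGB2HSV);H,Sa,V=[h[...,i].astype(int) for i in range(3)]
d=np.array([np.cos(np.radians(-18.9)),np.sin(np.radians(-18.9))]);e=np.array([-d[1],d[0]])
m=(H>45)&(H<90)&(Sa>90)&(V>60)&(C[...,2]>.146)&(C[...,2]<.162)&(C[...,0]>.45)&(C[...,0]<.62)&(C[...,1]<-.28)
p=C[m];q=p[:,:2]-[.5408,-.3315];A=np.c_[q@d,q@e,np.ones(len(q))];k=np.linalg.lstsq(A,p[:,2],rcond=None)[0];print('top fit slope along,across,z0',k,len(q),'along',(q@d).min(),(q@d).max(),'across',np.percentile(q@e,[3,97]))
d=np.array([np.cos(np.radians(-8.2)),np.sin(np.radians(-8.2))]);e=np.array([-d[1],d[0]])
q=C[...,:2]-[.4385,-.3223]
for lo,hi in((.037,.0435),(.047,.056)):
    m=(Sa<60)&(abs(C[...,2]-(lo+hi)/2)<(hi-lo)/2)&(abs(q@d)<.08)&(abs(q@e)<.045); m=cv2.morphologyEx(m.astype(np.uint8),cv2.MORPH_OPEN,np.ones((2,2)))>0
    print(lo,m.sum(),'along',np.percentile((q@d)[m],[1,50,99]),'across',np.percentile((q@e)[m],[1,50,99]))
    for c,a,l in blobs(m,2): print('   ',a,(q@d)[l].mean(),(q@e)[l].mean())
```

```text
top fit slope along,across,z0 [ 0.0076 -0.0955  0.1542] 246 along -0.066132839564725 0.0554607716248948 across [-0.0118  0.0195]
0.037 121 along [-0.0589  0.0021  0.0488] across [-0.0397  0.0038  0.0164]
    4 -0.05461585705008274 -0.03481559051923928
    57 -0.022988944692644186 0.0031064879148024675
    60 0.026795111769063414 0.0037187773797786425
0.047 20 along [-0.0659 -0.0067  0.0455] across [-0.0626 -0.0065  0.0269]
    4 -0.0567069742229018 -0.041052304103556876
    6 0.03902291757382354 -0.03487962471655246
    6 -0.04595941300805432 0.025015940694949477
    4 0.03934837036368941 0.01621411955602634
```

The scanner measures level, and its origin is where I planned it. Holding for two seconds.

Request:
{"method": "step_arm", "body": {"rows": [[0,0,0,0,0,0,0],[0,0,0,0,0,0,0],[0,0,0,0,0,0,0],[0,0,0,0,0,0,0],[0,0,0,0,0,0,0],[0,0,0,0,0,0,0],[0,0,0,0,0,0,0],[0,0,0,0,0,0,0],[0,0,0,0,0,0,0],[0,0,0,0,0,0,0],[0,0,0,0,0,0,0],[0,0,0,0,0,0,0],[0,0,0,0,0,0,0],[0,0,0,0,0,0,0],[0,0,0,0,0,0,0],[0,0,0,0,0,0,0],[0,0,0,0,0,0,0],[0,0,0,0,0,0,0],[0,0,0,0,0,0,0],[0,0,0,0,0,0,0]]}}

```text
time_s: 24.28
eef_pos: [0.5409, -0.3316, 0.1315]
tool_rot: [0.986, -0.165, 0.0, -0.0]
force: [-0.5, 0.2, -2.6]
opening: 0.0324
```

Request:
{"method": "step_arm", "body": {"rows": [[0,0,0,0,0,0,0],[0,0,0,0,0,0,0],[0,0,0,0,0,0,0],[0,0,0,0,0,0,0],[0,0,0,0,0,0,0],[0,0,0,0,0,0,0],[0,-0.013,0.0012,0,0,0,0.0235],[0,-0.013,0.0012,0,0,0,0.0235],[0,-0.013,0.0012,0,0,0,0.0235],[0,-0.013,0.0012,0,0,0,0.0235],[0,-0.013,0.0012,0,0,0,0.0235],[0,-0.013,0.0012,0,0,0,0.0235],[0,-0.013,0.0012,0,0,0,0.0235],[0,-0.012,0.0012,0,0,0,0.0235],[0,0,0,0,0,0,0],[0,0,0,0,0,0,0]]}}

```text
time_s: 25.62
eef_pos: [0.4379, -0.3222, 0.1318]
tool_rot: [0.997, -0.072, 0.0, -0.0]
force: [1.3, 0.6, -2.6]
opening: 0.0327
```

Request:
{"method": "step_arm", "body": {"rows": [[0,0.0004,0,-0.025,0,0,0],[0,0,0,-0.025,0,0,0],[0,0,0,-0.018,0,0,0],[0,0,0,-0.01,0,0,0],[0,0,0,-0.005,0,0,0],[0,0,0,-0.001,0,0,0],[0,0,0,0,0,0,0],[75,0,0,0,0,0,0],[75,0,0,0,0,0,0],[75,0,0,0,0,0,0],[75,0,0,0.02,0,0,0],[75,0,0,0.03,0,0,0],[75,0,0,0.03,0,0,0],[75,0,0,0.03,0,0,0],[75,0,0,0.03,0,0,0],[75,0,0,0.02,0,0,0],[75,0,0,0,0,0,0]]}}

```text
time_s: 27.03
eef_pos: [0.4391, -0.323, 0.2114]
tool_rot: [0.997, -0.072, 0.002, 0.001]
force: [-0.5, -0.1, 0.9]
opening: 0.0637
```

Request:
{"method": "step_arm", "body": {"rows": [[60,0.01055,0.0272,0,0,0,0.0986],[60,0.01055,0.0272,0,0,0,0.0986],[60,0.01055,0.0272,0,0,0,0.0986],[60,0.01055,0.0272,0,0,0,0.0986],[60,0.01055,0.0272,0,0,0,0.0986],[60,0.01055,0.0272,0,0,0,0.0986],[60,0.01055,0.0272,0,0,0,0.0986],[60,0.01055,0.0272,0,0,0,0.0986],[60,0.01055,0.0272,0,0,0,0.0986],[60,0.01055,0.0272,0,0,0,0.0986],[60,0.01055,0.0272,0,0,0,0.0986],[60,0.01055,0.0272,0,0,0,0.0986],[60,0.01055,0.0272,0,0,0,0.0986],[60,0.01055,0.0272,0,0,0,0.0986],[60,0.01055,0.0272,0,0,0,0.0986],[60,0.01055,0.0272,0,0,0,0.0986],[60,0.01055,0.0272,0,0,0,0.0986],[60,0.01055,0.0272,0,0,0,0.0986],[60,0.01055,0.0272,0,0,0,0.0986],[60,0.01055,0.0272,0,0,0,0.0986]]}}

```text
time_s: 28.7
eef_pos: [0.6495, 0.2233, 0.2074]
tool_rot: [0.609, 0.793, -0.0, -0.0]
force: [0.9, -0.6, 0.2]
opening: 0.0507
```

```bash
cat > pm.py <<'E'
from bl import *
def pm(tag):
    sy=np.array([.0505,.9987])
    for n in('top','scene'):
        S=snap(n,n+tag);C=cloud(S);h=cv2.cvtColor(S['image'],cv2.COLOR_RGB2HSV);H,Sa,V=[h[...,i].astype(int) for i in range(3)]
        box=(C[...,0]>.54)&(C[...,0]<.60)&(C[...,1]>-.14)&(C[...,1]<.06)
        r={}
        for nm,m,z in(('mark',((H<12)|(H>170))&(Sa>60)&(V>80),.040),('ptr',(H>18)&(H<36)&(Sa>70)&(V>90),.045)):
            m=m&box;v,u=np.nonzero(m)
            if len(u): w=Sa[m].astype(float); c=((u*w).sum()/w.sum(),(v*w).sum()/w.sum()); p=onz(S,*c,z); r[nm]=p[:2]@sy; print(n,nm,len(u),c,p,'dep',np.median(C[m],0))
        if len(r)==2: print(n,'mark-ptr along y',r['mark']-r['ptr'])
E
python3 - <<'E'
from pm import *
pm('8');state()
for n in('top','scene'):
    S=load(n+'8');C=cloud(S);h=cv2.cvtColor(S['image'],cv2.COLOR_RGB2HSV);H,Sa,V=[h[...,i].astype(int) for i in range(3)]
    m=(H>45)&(H<90)&(Sa>90)&(abs(C[...,2]-.070)<.005)&(C[...,1]<-.25);p=C[m];r=cv2.minAreaRect((p[:,:2]*1000).astype(np.float32));print(n,'scanner',len(p),r)
E
```

```text
top mark 7 (np.float64(323.56166419019314), np.float64(195.48291233283803)) [ 0.5569 -0.0335  0.04  ] dep [ 0.5587 -0.0349  0.0352]
top ptr 12 (np.float64(332.0552193645991), np.float64(190.3872919818457)) [ 0.5742 -0.0626  0.045 ] dep [ 0.5753 -0.0627  0.0423]
top mark-ptr along y 0.028202927750728437
t 28.8 tcp [0.6491 0.2265 0.2062] close ang 15.251812454828793 q [-0.4506  0.9405  0.1948  1.0265 -0.1719  1.1893 -0.004 ] open 0.05104396907384804 F [-1.6081 -0.0375 -0.0989]
top scanner 304 ((431.5224609375, -322.55804443359375), (32.805946350097656, 121.33629608154297), 81.51201629638672)
scene scanner 269 ((434.088134765625, -319.36700439453125), (38.43183898925781, 123.08584594726562), 81.68389129638672)
```

Request:
{"method": "step_arm", "body": {"force": 25, "rows": [[60,0,0,0,0,0,0],[60,0,0,0,0,0,0],[60,0,0,0,0,0,0]]}}

```text
time_s: 29.05
eef_pos: [0.6493, 0.2209, 0.2077]
tool_rot: [0.611, 0.791, -0.0, 0.0]
force: [0.2, -0.1, -0.0]
opening: 0.0512
```

Run:
```python
from bl import *
state()
for n in('top','scene'):
    S=snap(n,n+'9');C=cloud(S);h=cv2.cvtColor(S['image'],cv2.COLOR_RGB2HSV);H,Sa,V=[h[...,i].astype(int) for i in range(3)]
    m=((H<6)|(H>174))&(Sa>140)&(V>60)&(C[...,2]>.09)&(C[...,2]<.16)&(C[...,1]>.1)
    for c,a,l in blobs(m,6): print(n,a,c,C[l].min(0),C[l].max(0))
```

```text
t 29.05 tcp [0.6493 0.2209 0.2077] close ang 14.648383671234662 q [-0.4462  0.9359  0.1991  1.0337 -0.1721  1.1869 -0.0064] open 0.05116834640415805 F [ 0.2312 -0.1026 -0.0196]
scene 85 [319.1412 282.0353] [0.6427 0.2104 0.0959] [0.6601 0.2313 0.148 ]
```

Request:
{"method": "step_arm", "body": {"rows": [[60,0.0005,-0.001,-0.03,0,0,0],[60,0,0,-0.03,0,0,0],[60,0,0,-0.022,0,0,0],[60,0,0,-0.01,0,0,0],[60,0,0,-0.0035,0,0,0],[60,0,0,0,0,0,0],[0,0,0,0,0,0,0],[0,0,0,0,0,0,0],[0,0,0,0,0,0,0],[0,0,0,0,0,0,0]]}}

```text
time_s: 29.98
eef_pos: [0.6503, 0.221, 0.1133]
tool_rot: [0.61, 0.792, 0.001, 0.0]
force: [-1.3, -0.9, 7.6]
opening: 0.0192
```

Request:
{"method": "step_arm", "body": {"rows": [[0,0.0118,-0.0077,0,0,0,0],[0,0.0089,-0.0109,0,0,0,0],[0,0.005,-0.0131,0,0,0,0],[0,0.0007,-0.0141,0,0,0,0],[0,-0.0036,-0.0136,0,0,0,0],[0,0,0,0,0,0,0]]}}

```text
time_s: 30.48
eef_pos: [0.6719, 0.1598, 0.1133]
tool_rot: [0.611, 0.792, -0.0, -0.001]
force: [-5.5, 1.5, 7.2]
opening: 0.019
```

Run:
```python
from bl import *
state()
for n in('top','scene'):
    S=snap(n,n+'10');C=cloud(S);h=cv2.cvtColor(S['image'],cv2.COLOR_RGB2HSV);H,Sa,V=[h[...,i].astype(int) for i in range(3)]
    m=((H<6)|(H>174))&(Sa>140)&(V>60)&(C[...,2]>.09)&(C[...,2]<.16)&(C[...,1]>.1)
    for c,a,l in blobs(m,6): print(n,a,c,C[l].min(0),C[l].max(0))
```

```text
t 30.4833 tcp [0.6719 0.1598 0.1133] close ang 14.651950753343964 q [-0.3427  1.0399  0.1693  1.1182 -0.1748  0.998   0.0949] open 0.01899372453930477 F [-5.5491  1.4691  7.2142]
scene 31 [302.4516 266.6452] [0.6641 0.1605 0.0945] [0.6765 0.1711 0.1447]
```

Request:
{"method": "step_arm", "body": {"rows": [[0,-0.0077,-0.0118,0,0,0,0],[0,-0.0109,-0.0089,0,0,0,0],[0,-0.0131,-0.005,0,0,0,0],[0,-0.0141,-0.0007,0,0,0,0],[0,-0.0136,0.0036,0,0,0,0],[0,-0.0118,0.0077,0,0,0,0],[0,-0.0089,0.0109,0,0,0,0],[0,-0.005,0.0131,0,0,0,0],[0,-0.0007,0.0141,0,0,0,0],[0,0.0036,0.0136,0,0,0,0],[0,0.0077,0.0118,0,0,0,0],[0,0.0109,0.0089,0,0,0,0],[0,0.0131,0.005,0,0,0,0],[0,0.0141,0.0007,0,0,0,0],[0,0.0136,-0.0036,0,0,0,0],[0,0,0,0,0,0,0]]}}

```text
time_s: 31.92
eef_pos: [0.6524, 0.2199, 0.1133]
tool_rot: [0.611, 0.792, 0.001, 0.002]
force: [-0.6, -2.8, 13.2]
opening: 0.019
```

```bash
python3 -c "
from pm import *
state();pm('11')"
```

```text
t 31.9167 tcp [0.6524 0.2199 0.1133] close ang 14.690763324909778 q [-0.4427  1.0352  0.1856  1.136  -0.1896  0.9833  0.0147] open 0.019002888541972258 F [-0.6166 -2.8101 13.2317]
top mark 7 (np.float64(323.562874251497), np.float64(195.48502994011977)) [ 0.5569 -0.0335  0.04  ] dep [ 0.5583 -0.0348  0.0362]
top ptr 14 (np.float64(330.2670926517572), np.float64(190.4006389776358)) [ 0.5741 -0.0564  0.045 ] dep [ 0.5757 -0.0561  0.0387]
top mark-ptr along y 0.022025878433554524
scene ptr 2 (np.float64(296.4758064516129), np.float64(199.5241935483871)) [ 0.5781 -0.059   0.045 ] dep [ 0.5767 -0.0621  0.0394]
```

Request:
{"method": "step_arm", "body": {"rows": [[0,0.0118,-0.0077,0,0,0,0],[0,0.0089,-0.0109,0,0,0,0],[0,0.005,-0.0131,0,0,0,0],[0,0.0007,-0.0141,0,0,0,0],[0,-0.0036,-0.0136,0,0,0,0],[0,-0.0077,-0.0118,0,0,0,0],[0,-0.0109,-0.0089,0,0,0,0],[0,-0.0131,-0.005,0,0,0,0],[0,-0.0141,-0.0007,0,0,0,0],[0,-0.0136,0.0036,0,0,0,0],[0,-0.0118,0.0077,0,0,0,0],[0,-0.0089,0.0109,0,0,0,0],[0,-0.005,0.0131,0,0,0,0],[0,-0.0007,0.0141,0,0,0,0],[0,0.0036,0.0136,0,0,0,0],[0,0.0077,0.0118,0,0,0,0],[0,0.0109,0.0089,0,0,0,0],[0,0.0131,0.005,0,0,0,0],[0,0.0141,0.0007,0,0,0,0],[0,0.0136,-0.0036,0,0,0,0]]}}

```text
time_s: 33.68
eef_pos: [0.6505, 0.2212, 0.1133]
tool_rot: [0.61, 0.792, -0.0, 0.001]
force: [-7.8, -11.5, 14.0]
opening: 0.0188
```

Request:
{"method": "step_arm", "body": {"rows": [[0,0.0118,-0.0077,0,0,0,0],[0,0.0089,-0.0109,0,0,0,0],[0,0.005,-0.0131,0,0,0,0],[0,0.0007,-0.0141,0,0,0,0],[0,-0.0036,-0.0136,0,0,0,0],[0,-0.0077,-0.0118,0,0,0,0],[0,-0.0109,-0.0089,0,0,0,0],[0,-0.0131,-0.005,0,0,0,0],[0,-0.0141,-0.0007,0,0,0,0],[0,-0.0136,0.0036,0,0,0,0],[0,-0.0118,0.0077,0,0,0,0],[0,-0.0089,0.0109,0,0,0,0],[0,-0.005,0.0131,0,0,0,0],[0,-0.0007,0.0141,0,0,0,0],[0,0.0036,0.0136,0,0,0,0],[0,0.0077,0.0118,0,0,0,0],[0,0.0109,0.0089,0,0,0,0],[0,0.0131,0.005,0,0,0,0],[0,0.0141,0.0007,0,0,0,0],[0,0.0136,-0.0036,0,0,0,0]]}}

```text
time_s: 35.35
eef_pos: [0.6505, 0.2211, 0.1133]
tool_rot: [0.61, 0.792, -0.0, 0.001]
force: [-7.9, -11.0, 14.8]
opening: 0.0192
```

```bash
python3 -c "
from pm import *
state();pm('12')"
```

```text
t 35.35 tcp [0.6505 0.2211 0.1133] close ang 14.801052781920347 q [-0.4483  1.0349  0.1937  1.1389 -0.1982  0.9848  0.0204] open 0.01918127451676354 F [ -7.8737 -11.005   14.7787]
top mark 7 (np.float64(323.56221889055473), np.float64(195.4887556221889)) [ 0.5569 -0.0335  0.04  ] dep [ 0.5579 -0.0348  0.0392]
top ptr 10 (np.float64(326.9538729329852), np.float64(190.21496953872932)) [ 0.5746 -0.045   0.045 ] dep [ 0.5753 -0.0453  0.0431]
top mark-ptr along y 0.010556953370102495
```

Request:
{"method": "step_arm", "body": {"rows": [[0,0.0118,-0.0077,0,0,0,0],[0,0.0089,-0.0109,0,0,0,0],[0,0.005,-0.0131,0,0,0,0],[0,0.0007,-0.0141,0,0,0,0],[0,-0.0036,-0.0136,0,0,0,0],[0,-0.0077,-0.0118,0,0,0,0],[0,-0.0109,-0.0089,0,0,0,0],[0,-0.0131,-0.005,0,0,0,0],[0,-0.0141,-0.0007,0,0,0,0],[0,-0.0136,0.0036,0,0,0,0],[0,-0.0118,0.0077,0,0,0,0],[0,-0.0089,0.0109,0,0,0,0],[0,-0.005,0.0131,0,0,0,0],[0,-0.0007,0.0141,0,0,0,0],[0,0.0036,0.0136,0,0,0,0],[0,0.0077,0.0118,0,0,0,0],[0,0.0109,0.0089,0,0,0,0],[0,0.0131,0.005,0,0,0,0],[0,0.0141,0.0007,0,0,0,0],[0,0.0136,-0.0036,0,0,0,0]]}}

```text
time_s: 37.12
eef_pos: [0.6505, 0.2211, 0.1132]
tool_rot: [0.61, 0.792, -0.0, 0.001]
force: [-7.9, -11.5, 13.2]
opening: 0.0191
```

Request:
{"method": "step_arm", "body": {"rows": [[0,0.0118,-0.0077,0,0,0,0],[0,0.0089,-0.0109,0,0,0,0],[0,0.005,-0.0131,0,0,0,0],[0,0.0007,-0.0141,0,0,0,0],[0,-0.0036,-0.0136,0,0,0,0],[0,-0.0077,-0.0118,0,0,0,0],[0,-0.0109,-0.0089,0,0,0,0],[0,-0.0131,-0.005,0,0,0,0],[0,-0.0141,-0.0007,0,0,0,0],[0,-0.0136,0.0036,0,0,0,0],[0,0,0,0,0,0,0]]}}

```text
time_s: 38.03
eef_pos: [0.6117, 0.1397, 0.1133]
tool_rot: [0.61, 0.792, 0.0, -0.0]
force: [-3.4, -4.3, 10.6]
opening: 0.0188
```

```bash
python3 -c "
from pm import *
state();pm('13')
a,b=load('scene13')['image'][180:240,265:345],load('top13')['image'][165:215,285:385]
cv2.imwrite('pics/c13.png',np.vstack([cv2.resize(a,(480,360),interpolation=2),cv2.resize(b,(480,240),interpolation=2)])[:,:,::-1])"
```

```text
t 38.0333 tcp [0.6117 0.1397 0.1133] close ang 14.808554907678477 q [-0.3538  0.9408  0.1734  1.4103 -0.1948  0.8072  0.1431] open 0.018837169787214236 F [-3.4287 -4.2759 10.5688]
top mark 7 (np.float64(323.56108597285066), np.float64(195.48567119155354)) [ 0.5569 -0.0335  0.04  ] dep [ 0.5588 -0.0349  0.0355]
top ptr 11 (np.float64(324.10890302066775), np.float64(190.19952305246423)) [ 0.5746 -0.0351  0.045 ] dep [ 0.5758 -0.0349  0.0398]
top mark-ptr along y 0.0007429685501990357
```

View pics/c13.png

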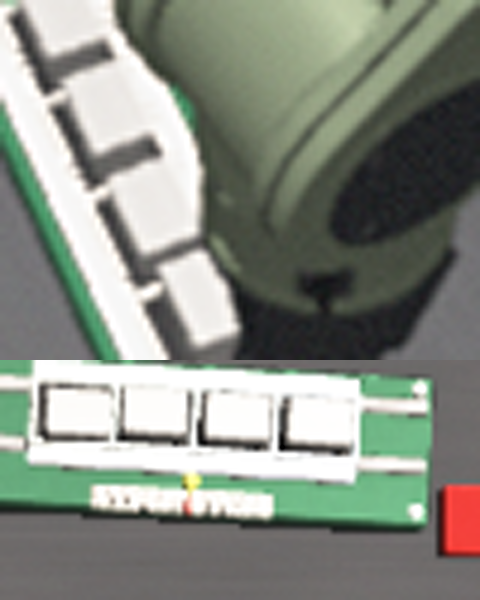

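Pointer and mark line up in the top view, at about (190,482) and (190,507) in the lower crop. I'll release the crank, retreat and check with both cameras.

Request:
{"method": "step_arm", "body": {"rows": [[60,0,0,0,0,0,0],[60,0,0,0,0,0,0],[60,0,0,0,0,0,0],[60,0,0,0,0,0,0],[60,0,0,0.03,0,0,0],[60,0,0,0.04,0,0,0],[60,0,0,0.04,0,0,0],[60,-0.02,0.02,0.02,0,0,0],[60,-0.02,0.025,0,0,0,0],[60,-0.02,0.025,0,0,0,0],[60,-0.02,0.025,0,0,0,0],[60,-0.02,0.025,0,0,0,0],[60,-0.02,0.025,0,0,0,0],[60,-0.02,0.025,0,0,0,0],[60,-0.02,0.025,0,0,0,0],[60,-0.02,0.025,0,0,0,0],[60,-0.02,0.025,0,0,0,0],[60,0,0.025,0,0,0,0],[60,0,0,0,0,0,0],[60,0,0,0,0,0,0]]}}

```text
time_s: 39.8
eef_pos: [0.4127, 0.4096, 0.2416]
tool_rot: [0.61, 0.793, -0.0, -0.0]
force: [0.6, -0.3, 0.6]
opening: 0.0513
```

```bash
python3 -c "
from pm import *
state();pm('14');blanks('top','top15',.08);blanks('scene','scene15',.08)
for n in('top','scene'):
    S=load(n+'15');C=cloud(S);h=cv2.cvtColor(S['image'],cv2.COLOR_RGB2HSV);H,Sa,V=[h[...,i].astype(int) for i in range(3)]
    m=(H>45)&(H<90)&(Sa>90)&(abs(C[...,2]-.070)<.005)&(C[...,1]<-.25);p=C[m];print(n,'scanner',cv2.minAreaRect((p[:,:2]*1000).astype(np.float32)))
S=load('scene0');
a=load('scene15')['image'][150:300,230:390];cv2.imwrite('pics/c15.png',cv2.resize(a,(640,600),interpolation=2)[:,:,::-1])"
```

```text
t 39.8 tcp [0.4127 0.4096 0.2416] close ang 14.855776603121848 q [-0.9646  0.7215  0.2622  1.4486 -0.2051  0.9987 -0.3942] open 0.0512914263792165 F [ 0.6108 -0.3106  0.5766]
top mark 6 (np.float64(323.6086206896552), np.float64(195.66206896551725)) [ 0.5563 -0.0337  0.04  ] dep [ 0.5571 -0.0349  0.0371]
top ptr 11 (np.float64(324.09038619556287), np.float64(190.2087099424815)) [ 0.5745 -0.0351  0.045 ] dep [ 0.5754 -0.035   0.0385]
top mark-ptr along y 0.0004833590272446883
scene mark 13 (np.float64(306.01324085750315), np.float64(205.36002522068097)) [ 0.5608 -0.0312  0.04  ] dep [ 0.5612 -0.0308  0.0377]
scene ptr 13 (np.float64(300.39918200409), np.float64(206.51451942740286)) [ 0.5784 -0.0326  0.045 ] dep [ 0.5777 -0.0318  0.0454]
scene mark-ptr along y 0.00047863519907912844
top 124 [0.6184 0.0441 0.08  ] [31. 41.] len dir -89.6
top 123 [ 0.6193 -0.0101  0.08  ] [30. 41.] len dir -89.5
top 126 [ 0.6161 -0.0675  0.08  ] [30. 41.] len dir -90.0
top 125 [ 0.6139 -0.1264  0.08  ] [44. 30.] len dir 86.7
scene 146 [ 0.6156 -0.1229  0.08  ] [47. 30.] len dir 86.7
scene 156 [ 0.6185 -0.0642  0.08  ] [47. 31.] len dir 87.2
scene 165 [ 0.6222 -0.0056  0.08  ] [47. 30.] len dir 86.9
scene 174 [0.6209 0.048  0.08  ] [46. 30.] len dir 87.4
top scanner ((431.0295104980469, -322.12371826171875), (33.07343292236328, 120.5375747680664), 81.72191619873047)
scene scanner ((434.4126281738281, -319.72021484375), (39.28746795654297, 121.79971313476562), 81.7256088256836)
```

View pics/c15.png

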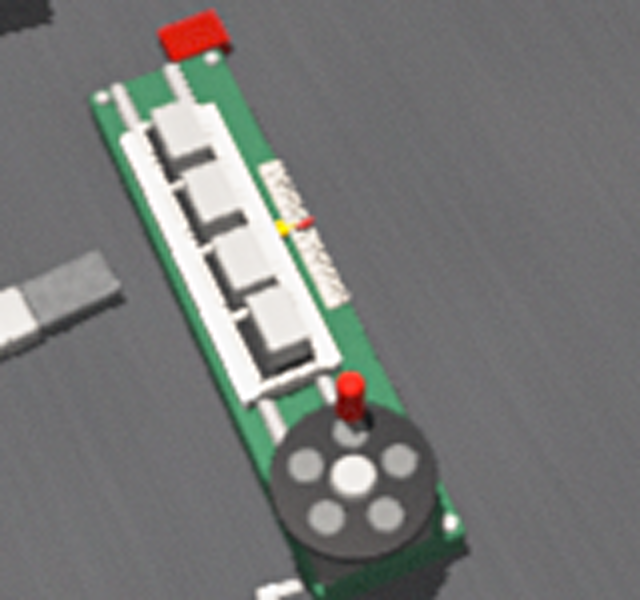

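View pics/top15.png

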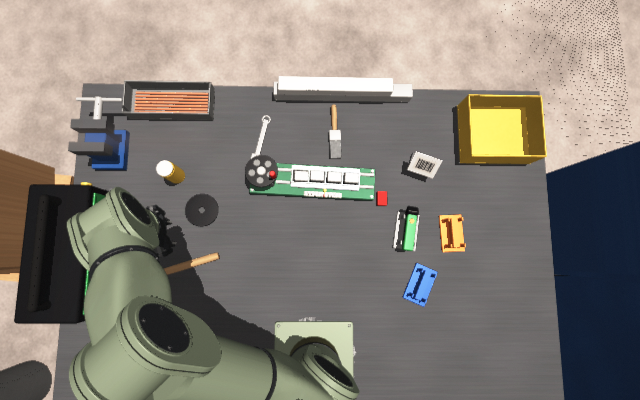

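```bash
python3 -c "
from bl import *
for n in('top','scene'):
    S=load(n+'15');C=cloud(S)
    for y in(.0495,-.0085,-.0665,-.1245):
        cx=.6245+.05*(y-.0495)-.003;m=(abs(C[...,0]-cx)<.011)&(abs(C[...,1]-y)<.015)&(C[...,2]>.07);p=C[m];k=np.linalg.lstsq(np.c_[p[:,:2]-[cx,y],np.ones(len(p))],p[:,2],rcond=None)[0];print(n,y,len(p),k)
print(ctrl.hand_in())"
```

```text
top 0.0495 49 [-0.0362  0.0138  0.0795]
top -0.0085 55 [0.0018 0.0468 0.0802]
top -0.0665 54 [0.0214 0.018  0.0798]
top -0.1245 54 [-0.0345  0.017   0.08  ]
scene 0.0495 79 [-0.0011  0.0303  0.0808]
scene -0.0085 73 [ 0.0701 -0.0067  0.0805]
scene -0.0665 65 [-0.0595  0.013   0.0806]
scene -0.1245 61 [-0.0135  0.0734  0.0813]
the job is handed in; nothing more can be done
None
```

I seated all four blanks, scanned the code, put the scanner back and cranked the carriage to the mark, then handed the job in at about 40 s.

- **Blanks:** all four lie flat with their tops about 80 mm above the bench and run lengthwise along the row. The one nearest the handwheel shifted about 5–6 mm in its nest at some point during the run. It is still inside the pocket and within the 12 mm tolerance.
- **Scanner:** I held it for over two seconds, about 8 cm from the code centre by camera measurement; a depth fit showed it level. I couldn't measure the red window directly and worked out the aim from the scanner's body. It is back on the grey rest within about 1 mm of where it started.
- **Pointer:** after 4.5 turns it is about 0.5 mm short of the red mark in both cameras, against a 2.5 mm tolerance.
- **Surroundings:** the bystander objects visible in the last picture look unmoved; I checked this by eye only, and the arm hid part of one hammer. The arm is parked clear of everything.

No check failed. The two cameras disagreed by a constant 2–4 mm, so I averaged them.

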